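# Snap the cover onto a desktop charger and keep it pressed home

### The job

Take the white charger cover out of the grey tray, turn it so that its notched end (the one with the dark light strip on top) goes over the metal ports of the lower shell in the orange fixture, and press it straight down with a firm push, without forcing it, until its hooks click in and the cover sits flush all round. Keep pressing: finish with the gripper still on the cover, holding it firmly down in the nest, and leave the other things on the bench where they are.

Things in the scene. Friction and masses are not known exactly. Their poses are not given: they have to be found in the camera images.
- cover: White plastic cover, a box open below, 96 (x) x 58 (y) x 16 mm high, 3 mm walls, about 40 g (varies), lying open side down in the grey tray, yaw varies widely. Origin: centre of its lower edge plane; z up, top face at 16 mm. +x points to the notched end; on top near that end, 38 mm from the centre, is a dark light strip 6 x 26 mm. Can be gripped across its 58 mm width, at mid length, from above.
- cover_port (a point): Point on the cover's lower edge at the notched end, 47 mm along +x from its origin, in the middle of the notch (21 mm wide, 6.5 mm high, open downwards).
- fixture: Orange fixture plate fixed to the bench, 170 (x) x 120 (y) x 14 mm. Origin: centre of its underside; +x points to the port end; two black latch blocks (top at 33 mm) stand at the other end. On it a cream nest, 112 x 76 mm, floats on springs (nest), its walls 34 mm above the bench. Clamped in the nest is the charger's open white lower shell, 94 x 56 x 18 mm.
- seat (a point): Centre of the shell's rim plane, 44 mm above the bench; it sinks with the nest. +x points to the ports, z up. Snapped home, the cover's origin lies on this point, its x along this x, its lower edge on the rim all round.
- shell_port (a point): Point on the shell's rim at the port end, 47 mm along +x from seat. Here stands the metal port block, 18 mm wide, rising 5 mm above the rim; the cover's notch goes over it. The wrong way round the cover lands on it and cannot snap.
- shell_post (a point): Tip of one of the shell's four tapered corner posts, 8 mm thick, 3 mm at the tip, 40 mm (x) and 21 mm (y) from seat, rising 11.5 mm above the rim. They guide the cover's walls from inside, with 1 mm of play at the end; a cover up to about 2.5 mm off still finds them.
- shell_hook (a point): Top of one of four springy snap hooks, two inside each long wall, 12 mm above the rim. They push back against the cover's inner beads from about 7 mm above home, ever harder, up to about 11 to 18 N at about 5 mm above home; there the force suddenly drops and the cover goes home. Then they hold it.
- nest (a joint): How far the sprung nest is pushed down, m: 0 up, 0.006 at its stop. It starts to sink at about 3.5 N of push and then takes about 3 N per mm (about 10 N at 0.002, 21 N at the stop).
- tray: Shallow grey parts tray, 220 x 220 mm, floor 3 mm thick, rim 10 mm high, fixed. Origin: centre of its underside. The cover lies on its floor.
- bud_plate: Bystander: loose orange plate 85 x 130 x 28 mm with cream rows of small white earbud shells. Origin: centre of its underside.
- tweezers: Bystander: white plastic tweezers, 120 mm long along x, 8 mm thick. Origin: middle of the underside.
- bottle: Bystander: clear bottle with a blue cap, 56 mm across, 120 mm high, standing. Origin: centre of its underside.
Not all that is in view belongs to the job. What is shaped like the cover but yellow is not meant. Leave any purple look-alike of the fixture alone.

How it is judged (in metres and radians):
On the way, in this order (a step that is already met when the one before it is completed fails the run):
1. the cover is held over the shell, notched end over the ports, not yet pressed on (horizontal distance between cover and seat below 0.012 m and x of cover_port in the frame of seat above 0.035 m and angle between the x axis of cover and the x axis of seat, either way round below 0.15 rad and z of cover in the frame of seat above 0.002 m), for 0.1 s.
2. the cover is snapped home on the shell (z of cover in the frame of seat below 0.001 m and horizontal distance between cover and seat below 0.0025 m and angle between the z axis of cover and the z axis of seat, either way round below 0.025 rad), for 0.2 s.
At the end, for the whole second after the job is handed in: In the last second the cover is home on the shell (lower edge within 1 mm of the rim, centred within 2.5 mm, level to 0.025 rad), notch over the ports, and the fingers still press it: over 5 N between cover and fixture, nest down by over 0.5 mm (all of step 2 and z of cover in the frame of seat above -0.002 m and x of cover_port in the frame of seat above 0.043 m and angle between the x axis of cover and the x axis of seat, either way round below 0.05 rad and contact force between cover and fixture above 5 N and value of joint nest above 0.0005 m and contact force between the fingers and cover above 2 N); the arm keeps its last pose, push and grip.
It fails at once if the cover or fixture is forced with more than 80 N (contact force between any of cover, the arm and fixture above 80 N).
It fails at once if a bystander is shifted by more than 20 mm or tipped (distance of any of bud_plate, tweezers, bottle from where it was at the start of the episode above 0.02 m or angle between bottle's own z axis and vertical above 0.5 rad).
It also fails if it takes over 48 s, if anything falls off the work surface, if the arm or the gripper's body presses on something with over 40 N, if the wrist force passes 120 N, or if a joint passes its speed limit or range.

### The arm

A 6-joint arm with a two-finger parallel gripper is mounted at the origin on the work surface. World frame = base frame: x ahead of the robot, y to its left, z up, the work surface at z = 0. Lengths are in mm, angles in rad, forces in N, time in s.
With the tool pointing down it reaches from about 300 to 750 mm from the base axis. Payload 8.5 kg.
Tool frame: the origin (TCP) lies on the mounting face of the last link; the fingertips stand 173 mm ahead of it and the grasp point (between the pads) lies 155 mm ahead of it; z points along the fingers, y is the line along which they close (so a half turn about z gives the same grasp; the last joint's range is limited). The gripper opens to 85 mm and grips with 20 to 120 N. Pads are 22 mm wide; open, the fingers measure 114 mm over their backs; the gripper's body (76 mm by 85 mm) begins 54 mm behind the grasp point. The pads swing forward as they close: fully open they stand 13 mm farther back than shut.
Start: joints at [-1.441, 0.381, 1.297, -0, 1.464, -0.215], TCP at [185.898, -517.613, 404.722] pointing down, gripper open.
Joint ranges: [-3.11, 3.11], [-0.89, 2.33], [0.22, 2.48], [-1.42, 4.56], [0.17, 2.85], [-2.88, 2.88]. Speed limits (rad/s): [2.39, 2.39, 3.14, 3.14, 3.14, 3.14].

### API

Orientations are given as a 3x3 rotation matrix whose columns are the frame's x, y, z axes.
In Python, from bench import arm gives the robot as it stands.
- The arm moves only by the tool drive_tool, never from a script. Its argument "steps" is a list of rows, each an object of numbers: "tx", "ty", "tz": the shift along the tool's x, y, z in cm; "wx", "wy", "wz": the turn, a rotation vector about the tool's x, y, z in degrees. In form: [{"tx": .., "ty": .., "tz": .., "wx": .., "wy": .., "wz": ..}, ...]. A call has 1 to 10 rows; each row is the pose to reach, as a shift and turn from the pose commanded when the call began, along the tool's axes at that moment; what a row does not reach only later rows make up. A row lasts 1/12 s, in which the tool goes at most 41.7 mm and 7.16 degrees, less where a joint would pass 70% of its speed; a pose out of reach is approached as far as the arm can. A call with a gripper value outside its range is refused whole. "hand" is the opening, from 0 (shut) to 1 (fully open), set as the call begins (left out, the last holds). The fingers move at their own pace and stop on an object; the grip force is fixed at half the most. Time passes only in rows, so rows that repeat a pose let the fingers close. It gives the time, the measured TCP pose, the force, the opening and the grip force at its end, in the units of the state.
- arm.read_state(): the state, without advancing time (a new reading comes with each control period).
- arm.capture(name): name is "scene" or "top" or "wrist"; returns the picture (384x512x3 uint8, red, green, blue); there is no depth.
- arm.camera_info(name): a dict with "fx", "fy", "cx", "cy" (pixels), "cam_to_world" (4x4, takes a point from camera to world coordinates). Camera axes: x right, y down, z forward; pixel columns grow to the right and rows downward; lengths in mm; the calibration is good to about 2 mm. A picture is of the moment at which its call begins: read the wrist's pose just before it. camera_info takes no time and is no camera call; for the wrist camera it gives the pose at the moment of the call.
- arm.hand_in(): hands the job in; it is judged then, once.
Trained networks look in the newest picture that a camera, given by its name, has taken for a name from the list of things; names that differ only in an ending like _2 or _b are one class to them, and where a whole thing is asked for, a point or a joint stands for the part that bears it (a point fixed in the world has none). Each returns a list of dicts, best first, with "confidence" (0 to 1); they miss things now and then, are a little off and sometimes report something else, mostly with a low value. They report only what shows in the picture. A call takes as long as a camera call. They do not tell look-alikes from the thing itself.
- arm.regions_of(query, camera): "pixels" (384x512 bool, what is visible of it) and "box" ([left, top, width, height] in pixels, round what is visible of it).
The state is a dict: "t": time; "joint_pos": joint angles; "dq": joint speeds; "tau": joint torques, N m; "position": TCP position; "orientation": TCP orientation; "contact_force": force on the tool from outside, world axes, zero at the start; "torque": the same for the moment, N m; "opening": finger opening in mm; "gripper_force": force on a finger pad.
Only numpy, scipy, OpenCV 4.12 (cv2) and the standard library are available. Lean on these libraries where they do the work, as an engineer would, in place of code of your own. Each camera call takes 0.05 s, during which the arm holds its last target. There are 200 camera calls.

## Working session

There is one attempt and no reset: what is moved stays moved. The work goes in short steps, Python scripts to look and compute and a tool call to move; the robot and the scene stay as the last step left them, time stands still between calls to the robot, and variables do not carry over. Pictures are saved under pics/ and viewed, at most 10 in all, crops included, and the job is handed in when it is done.

Besides the shell and the picture viewer there is one more tool, called as name([rows], argument=value, ...), one row to a line, values as JSON. drive_tool: Moves the arm, as the interface text tells. Its arguments: {"type":"object","properties":{"steps":{"type":"array","items":{"type":"object","properties":{"tx":{"type":"number"},"ty":{"type":"number"},"tz":{"type":"number"},"wx":{"type":"number"},"wy":{"type":"number"},"wz":{"type":"number"}}}},"hand":{"type":"number"}},"required":["steps"]}

```bash
ls; mkdir -p pics; python3 - <<'E'
from bench import arm
import cv2,numpy as np
for n in("scene","top"):
    im=arm.capture(n); cv2.imwrite(f"pics/{n}0.png",im[:,:,::-1])
    i=arm.camera_info(n); print(n,i["fx"],i["cx"],i["cy"],np.round(i["cam_to_world"],3).tolist())
    for q in("cover","fixture"):
        for r in arm.regions_of(q,n): print(q,r["confidence"],r["box"])
s=arm.read_state();print(s["t"],s["position"],np.round(s["orientation"],3).tolist(),s["opening"])
E
```

```text
pics
scene 365.0119410337966 256.9428376055146 193.0606828578106 [[0.425, 0.523, -0.738, 1427.801], [0.905, -0.244, 0.348, -380.67], [0.002, -0.816, -0.578, 699.562], [0.0, 0.0, 0.0, 1.0]]
cover 0.88 [93.5, 235.8, 42.5, 31.8]
cover 0.72 [159.5, 202.8, 34.2, 22.2]
cover 0.58 [285.2, 160.5, 27.5, 28.8]
fixture 0.75 [316.7, 141.5, 40.1, 26.8]
fixture 0.65 [273.2, 161.0, 50.1, 39.2]
fixture 0.15 [283.4, 163.5, 34.1, 22.4]
top 404.757966746584 251.17030315352417 191.66827241538337 [[-0.014, -0.998, 0.057, 548.081], [-1.0, 0.013, -0.027, 6.435], [0.027, -0.057, -0.998, 1107.9], [0.0, 0.0, 0.0, 1.0]]
cover 0.8 [379.6, 172.5, 39.3, 29.1]
cover 0.58 [313.3, 199.9, 37.3, 40.2]
fixture 0.76 [143.6, 194.1, 52.2, 65.0]
fixture 0.7 [51.3, 216.3, 71.3, 71.4]
0.3 [ 185.87578522 -517.62193976  404.51174176] [[0.941, 0.338, -0.0], [0.338, -0.941, 0.0], [0.0, -0.0, -1.0]] 85.36567074535708
```

```bash
python3 - <<'E'
import cv2,numpy as np
a=cv2.imread("pics/top0.png");
cv2.imwrite("pics/top0b.png",cv2.resize(a[100:384,30:460],(800,528),interpolation=cv2.INTER_CUBIC))
E
```

```text
(no output)
```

View pics/top0b.png

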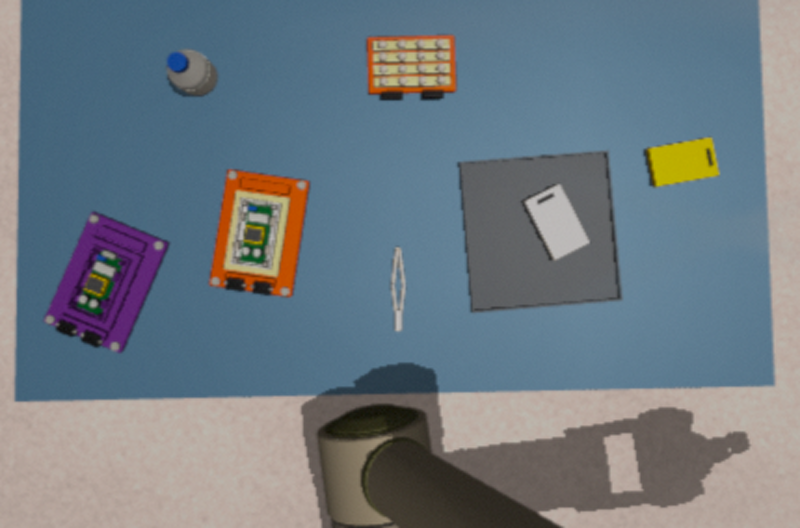

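Candidates: white cover in tray at about pixel (329,219), strip at its upper-left end (323,206); yellow look-alike at (397,186), rejected. Orange fixture at about (170,225), latch blocks at its lower end so ports point up; purple look-alike (88,252) and the orange bud plate (251,135) are rejected.

```bash
cat > h.py <<'E'
from bench import arm
import cv2,numpy as np
def world(info,uv,z):
    uv=np.atleast_2d(uv).astype(float);T=np.array(info["cam_to_world"])
    d=np.c_[(uv[:,0]-info["cx"])/info["fx"],(uv[:,1]-info["cy"])/info["fy"],np.ones(len(uv))]@T[:3,:3].T
    return T[:3,3]+d*((z-T[2,3])/d[:,2])[:,None]
def project(info,P):
    T=np.array(info["cam_to_world"]);p=(np.atleast_2d(P)-T[:3,3])@T[:3,:3]
    return np.c_[p[:,0]/p[:,2]*info["fx"]+info["cx"],p[:,1]/p[:,2]*info["fy"]+info["cy"]]
def rect(info,mask,z):
    "largest blob's min-area rectangle on plane z: centre, sizes, long-axis angle (deg)"
    c=max(cv2.findContours(mask.astype(np.uint8),cv2.RETR_EXTERNAL,cv2.CHAIN_APPROX_NONE)[0],key=cv2.contourArea)
    W=world(info,c[:,0],z)[:,:2].astype(np.float32)
    ctr,(a,b),_=cv2.minAreaRect(W);B=cv2.boxPoints(cv2.minAreaRect(W))
    e=max((B[1]-B[0],B[2]-B[1]),key=np.linalg.norm)
    return np.round(ctr,1),(round(max(a,b),1),round(min(a,b),1)),round(float(np.degrees(np.arctan2(e[1],e[0]))),1)
def window(m,x0,y0,x1,y1):
    o=np.zeros_like(m);o[y0:y1,x0:x1]=m[y0:y1,x0:x1];return o
E
python3 - <<'E'
from h import *
im=cv2.imread("pics/top0.png");h=cv2.cvtColor(im,cv2.COLOR_BGR2HSV);I=arm.camera_info("top")
w=(h[...,2]>140)&(h[...,1]<50)
print("cover",rect(I,window(w,290,185,355,255),19))
o=(h[...,1]>180)&(h[...,0]<15)&(h[...,2]>100)
print("fixture",rect(I,window(o,130,180,205,270),14))
c=(h[...,1]>25)&(h[...,1]<140)&(h[...,0]>15)&(h[...,0]<35)&(h[...,2]>140)
print("nest",rect(I,window(c,150,200,190,255),34))
print("strip",world(I,[323,206],19),"latch",world(I,[164,254],33))
c=im[180:260,290:370]; d=im[180:270,130:220]
cv2.imwrite("pics/c1.png",np.hstack([cv2.resize(c,(400,400)),cv2.resize(d,(400,400))]))
E
```

```text
cover (array([ 534.1, -233.2]), (93.8, 57.3), 25.5)
fixture (array([524.4, 197.8]), (166.4, 117.8), -9.3)
nest (array([524.4, 198.2]), (111.9, 77.2), -9.0)
strip [[ 569.05906009 -217.1868199    19.        ]] latch [[448.7730835  207.88684003  33.        ]]
```

View pics/c1.png

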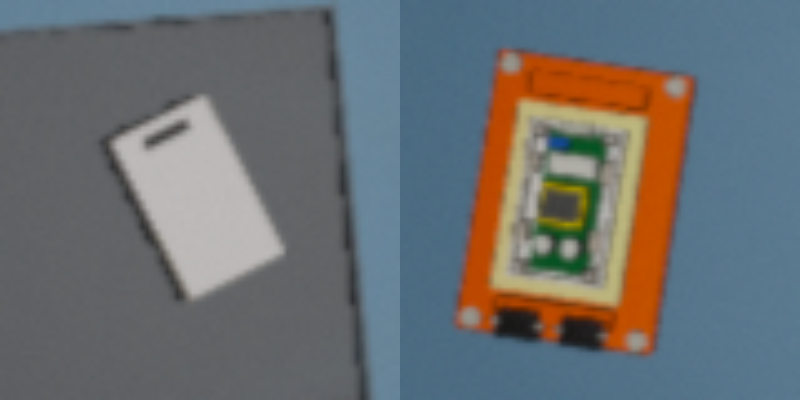

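The crop confirms it: white cover with its strip at the far-left end (+x about 25.5°, size 94x57 ok). The orange fixture has its ports at the top and its latches at the bottom (+x about -9.1°). Moving above the cover.

drive_tool([
  {"tx":4,"ty":-1.5,"tz":0.8},
  {"tx":8,"ty":-3,"tz":1.6},
  {"tx":12,"ty":-4.4,"tz":2.4},
  {"tx":16,"ty":-5.8,"tz":3.2},
  {"tx":20,"ty":-7.2,"tz":4,"wz":-2},
  {"tx":24,"ty":-8.6,"tz":4.8,"wz":-3},
  {"tx":28,"ty":-10,"tz":5.6,"wz":-4},
  {"tx":32,"ty":-11.4,"tz":6.4,"wz":-5},
  {"tx":36,"ty":-12.8,"tz":7.2,"wz":-5.7},
  {"tx":39.5,"ty":-14,"tz":8,"wz":-5.7},
], hand=1)

```text
schema error: expected keys tx, ty, tz, wx, wy, wz
```

drive_tool([
  {"tx":1.4,"ty":-1.4,"tz":0.4},
  {"tx":1.4,"ty":-1.4,"tz":0.4},
  {"tx":1.4,"ty":-1.4,"tz":0.4},
  {"tx":1.4,"ty":-1.4,"tz":0.4},
], hand=0.8)

```text
schema error: expected keys tx, ty, tz, wx, wy, wz
```

```bash
cat >> h.py <<'E'
def delta(x,y,z,yaw):
    s=arm.read_state();R=np.array(s["orientation"]);d=R.T@(np.array([x,y,z])-s["position"])/10
    now=np.degrees(np.arctan2(R[1,0],R[0,0]))
    print("t",s["t"],"pos",np.round(s["position"],1),"yaw",round(now,2),"open",round(s["opening"],1),"F",np.round(s["contact_force"],1),"grip",round(s["gripper_force"],1))
    print("tilt",np.round(R[:2,2],4),"move cm",np.round(d,2),"wz",round(-(yaw-now),2))
def shot(name,f):
    im=arm.capture(name)[:,:,::-1].copy();cv2.imwrite(f,im);return im,arm.camera_info(name)
E
python3 - <<'E'
from h import *
im,I=shot("wrist","pics/w1.png");h=cv2.cvtColor(im,cv2.COLOR_BGR2HSV)
for r in arm.regions_of("cover","wrist"): print(r["confidence"],r["box"],rect(I,r["pixels"],19))
w=(h[...,2]>140)&(h[...,1]<50)
print(rect(I,w,19))
delta(534,-233,250,25.5)
E
```

```text
(array([ 132.4, -497.4]), (660.2, 444.7), -70.3)
t 0.4 pos [ 185.9 -517.6  404.6] yaw 19.76 open 85.5 F [1.1 0.4 0. ] grip 0.0
tilt [-0.      0.0002] move cm [ 42.38 -15.02  15.47] wz -5.74
```

View pics/w1.png

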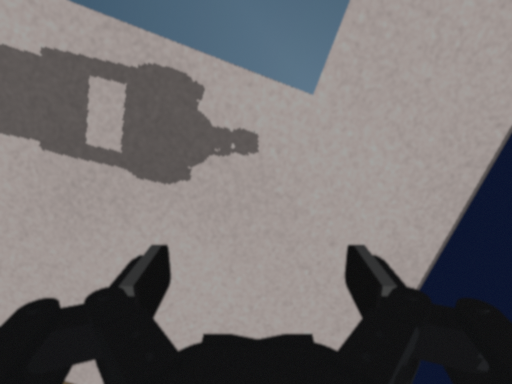

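The moves were refused because every row needs all six keys. The wrist view shows bare floor, with the fingers at (160,260) and (355,260). Retrying with full rows.

drive_tool([
  {"tx":4,"ty":-1.5,"tz":0.8,"wx":0,"wy":0,"wz":0},
  {"tx":8,"ty":-3,"tz":1.6,"wx":0,"wy":0,"wz":0},
  {"tx":12,"ty":-4.4,"tz":2.4,"wx":0,"wy":0,"wz":0},
  {"tx":16,"ty":-5.8,"tz":3.2,"wx":0,"wy":0,"wz":0},
  {"tx":20,"ty":-7.2,"tz":4,"wx":0,"wy":0,"wz":-2},
  {"tx":24,"ty":-8.6,"tz":4.8,"wx":0,"wy":0,"wz":-3},
  {"tx":28,"ty":-10,"tz":5.6,"wx":0,"wy":0,"wz":-4},
  {"tx":32,"ty":-11.4,"tz":6.4,"wx":0,"wy":0,"wz":-5},
  {"tx":36,"ty":-12.8,"tz":7.2,"wx":0,"wy":0,"wz":-5.7},
  {"tx":39.5,"ty":-14,"tz":8,"wx":0,"wy":0,"wz":-5.7},
], hand=0.8)

```text
t: 1.23
position: [504.1, -256.8, 326.6]
orientation: [[0.903, 0.43, 0.0], [0.43, -0.903, -0.0], [0.0, 0.0, -1.0]]
contact_force: [0.5, -0.6, -0.1]
opening: 68.2
gripper_force: 0.0
```

```bash
python3 - <<'E'
from h import *
im,I=shot("wrist","pics/w2.png");h=cv2.cvtColor(im,cv2.COLOR_BGR2HSV)
for r in arm.regions_of("cover","wrist"): print(r["confidence"],r["box"],rect(I,r["pixels"],19))
w=(h[...,2]>140)&(h[...,1]<50)
print(rect(I,w,19))
delta(534,-233,250,25.5)
E
```

```text
0.85 [403.3, 107.0, 108.7, 87.0] (array([ 621.9, -406.8]), (100.8, 56.8), -80.4)
0.7 [213.9, 93.4, 65.1, 102.6] (array([ 537.9, -226.2]), (95.3, 58.2), 26.8)
(array([ 558.8, -253.8]), (127.3, 111.1), -65.6)
t 1.3333 pos [ 505.7 -254.7  325.3] yaw 25.79 open 68.1 F [-0.9 -2.   0.2] grip 0.0
tilt [-0.0008  0.0021] move cm [ 3.49 -0.7   7.53] wz 0.29
```

View pics/w2.png

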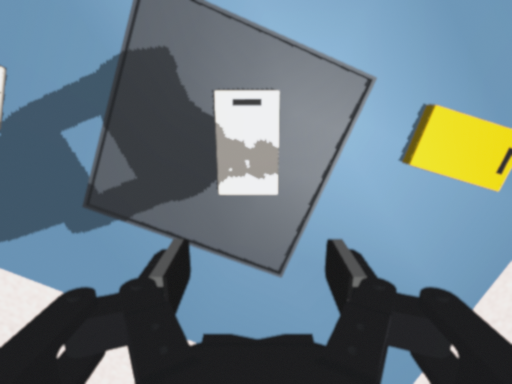

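The wrist view shows the white cover at (247,143), strip on its far side, lined up with the fingers; the yellow one is at (470,150). The top and wrist measurements differ by 7 mm while the arm was still settling, so I'll come closer and measure again at rest.

drive_tool([
  {"tx":3,"ty":-0.9,"tz":3,"wx":0,"wy":0,"wz":0},
  {"tx":3.8,"ty":-0.9,"tz":6,"wx":0,"wy":0,"wz":0},
  {"tx":3.8,"ty":-0.9,"tz":7.5,"wx":0,"wy":0,"wz":0},
  {"tx":3.8,"ty":-0.9,"tz":7.5,"wx":0,"wy":0,"wz":0},
  {"tx":3.8,"ty":-0.9,"tz":7.5,"wx":0,"wy":0,"wz":0},
  {"tx":3.8,"ty":-0.9,"tz":7.5,"wx":0,"wy":0,"wz":0},
], hand=0.8)

```text
t: 1.83
position: [533.1, -234.7, 253.2]
orientation: [[0.903, 0.429, 0.002], [0.429, -0.903, -0.001], [0.001, 0.002, -1.0]]
contact_force: [-0.3, -0.0, 0.1]
opening: 68.0
gripper_force: 0.0
```

```bash
python3 - <<'E'
from h import *
im,I=shot("wrist","pics/w3.png");h=cv2.cvtColor(im,cv2.COLOR_BGR2HSV)
for r in arm.regions_of("cover","wrist"): print(r["confidence"],r["box"],rect(I,r["pixels"],19))
im,J=shot("top","pics/t3.png")
for r in arm.regions_of("cover","top"): print(r["confidence"],r["box"],rect(J,r["pixels"],19))
print(np.round(I["cam_to_world"],3).tolist())
delta(535,-230,185,25.5)
E
```

```text
0.84 [445.5, 153.8, 66.5, 93.5] (array([ 613.9, -385.9]), (57.0, 54.2), 9.3)
0.57 [212.4, 141.5, 85.3, 128.5] (array([ 535.7, -230.7]), (95.8, 57.8), 25.7)
0.79 [378.7, 174.9, 38.7, 26.2] (array([ 618.9, -420.5]), (97.4, 57.9), -80.7)
0.71 [313.6, 199.2, 23.4, 29.2] (array([ 555. , -222.6]), (56.1, 49.3), -64.5)
[[0.429, -0.867, -0.252, 596.996], [-0.903, -0.412, -0.121, -204.172], [0.001, 0.28, -0.96, 221.4], [0.0, 0.0, 0.0, 1.0]]
t 2.0333 pos [ 533.  -234.4  253. ] yaw 25.42 open 68.3 F [ 0.2 -0.2 -0.1] grip 0.0
tilt [ 0.0017 -0.0012] move cm [ 0.36 -0.32  6.8 ] wz -0.08
```

View pics/w3.png

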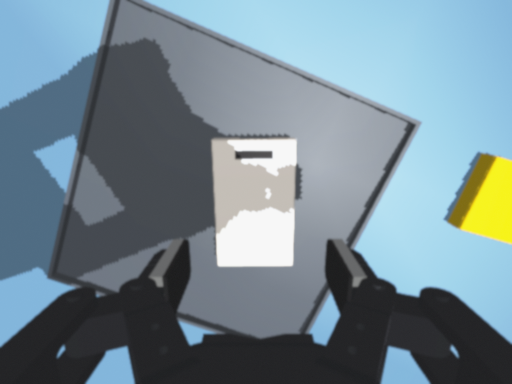

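The wrist measurement at rest gives (535.7, -230.7), yaw 25.7°, size 95.8x57.8, which fits. Going down, with the last part slow.

drive_tool([
  {"tx":0.4,"ty":-0.2,"tz":2,"wx":0,"wy":0,"wz":-0.3},
  {"tx":0.4,"ty":-0.2,"tz":4,"wx":0,"wy":0,"wz":-0.3},
  {"tx":0.4,"ty":-0.2,"tz":5.5,"wx":0,"wy":0,"wz":-0.3},
  {"tx":0.4,"ty":-0.2,"tz":6.3,"wx":0,"wy":0,"wz":-0.3},
  {"tx":0.4,"ty":-0.2,"tz":6.8,"wx":0,"wy":0,"wz":-0.3},
  {"tx":0.4,"ty":-0.2,"tz":7.1,"wx":0,"wy":0,"wz":-0.3},
  {"tx":0.4,"ty":-0.2,"tz":7.2,"wx":0,"wy":0,"wz":-0.3},
  {"tx":0.4,"ty":-0.2,"tz":7.2,"wx":0,"wy":0,"wz":-0.3},
], hand=0.8)

```text
t: 2.7
position: [536.0, -230.6, 180.3]
orientation: [[0.901, 0.434, 0.001], [0.434, -0.901, -0.001], [0.0, 0.001, -1.0]]
contact_force: [-0.2, 0.3, 0.7]
opening: 68.1
gripper_force: 0.0
```

```bash
python3 - <<'E'
from h import *
im,I=shot("wrist","pics/w4.png")
im2,J=shot("scene","pics/s4.png")
u,v=project(J,[535,-231,15])[0].astype(int);print(u,v)
c=cv2.resize(im2[v-30:v+20,u-35:u+35],(448,320),interpolation=cv2.INTER_CUBIC)
cv2.imwrite("pics/ws4.png",np.hstack([cv2.resize(im[100:384,:],(350,320)),c]))
delta(535.5,-230.7,181,25.7)
E
```

```text
176 211
t 2.8 pos [ 536.  -230.6  180.5] yaw 25.76 open 68.2 F [-0.8 -0.9 -0.4] grip 0.0
tilt [ 0.0011 -0.0008] move cm [-0.05 -0.01 -0.05] wz 0.06
```

View pics/ws4.png

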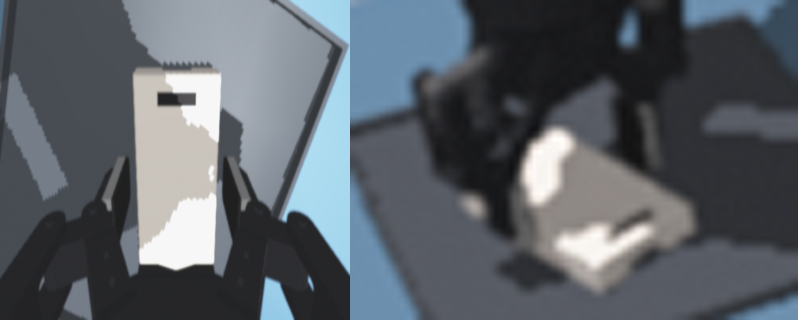

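The fingers straddle the cover centrally, with a gap on both sides. Narrowing, then probing down in small steps.

drive_tool([
  {"tx":0,"ty":0,"tz":0,"wx":0,"wy":0,"wz":0},
  {"tx":0,"ty":0,"tz":0,"wx":0,"wy":0,"wz":0},
  {"tx":0,"ty":0,"tz":0,"wx":0,"wy":0,"wz":0},
  {"tx":0,"ty":0,"tz":0.2,"wx":0,"wy":0,"wz":0},
  {"tx":0,"ty":0,"tz":0.3,"wx":0,"wy":0,"wz":0},
  {"tx":0,"ty":0,"tz":0.3,"wx":0,"wy":0,"wz":0},
], hand=0.72)

```text
t: 3.3
position: [535.8, -230.5, 176.5]
orientation: [[0.901, 0.435, -0.0], [0.435, -0.901, 0.0], [-0.0, -0.0, -1.0]]
contact_force: [0.3, 0.3, -0.2]
opening: 61.4
gripper_force: 0.0
```

drive_tool([
  {"tx":0,"ty":0,"tz":0.1,"wx":0,"wy":0,"wz":0},
  {"tx":0,"ty":0,"tz":0.2,"wx":0,"wy":0,"wz":0},
  {"tx":0,"ty":0,"tz":0.2,"wx":0,"wy":0,"wz":0},
])

```text
t: 3.55
position: [535.9, -230.5, 174.5]
orientation: [[0.901, 0.435, -0.0], [0.435, -0.901, 0.0], [-0.0, -0.0, -1.0]]
contact_force: [-0.6, -0.9, 0.4]
opening: 61.4
gripper_force: 0.0
```

drive_tool([
  {"tx":0,"ty":0,"tz":0.1,"wx":0,"wy":0,"wz":0},
  {"tx":0,"ty":0,"tz":0.2,"wx":0,"wy":0,"wz":0},
  {"tx":0,"ty":0,"tz":0.2,"wx":0,"wy":0,"wz":0},
])

```text
t: 3.8
position: [535.9, -230.5, 172.6]
orientation: [[0.901, 0.435, -0.0], [0.435, -0.901, 0.0], [-0.0, -0.0, -1.0]]
contact_force: [0.1, 0.8, 0.3]
opening: 61.6
gripper_force: 0.0
```

drive_tool([
  {"tx":0,"ty":0,"tz":0.1,"wx":0,"wy":0,"wz":0},
  {"tx":0,"ty":0,"tz":0.1,"wx":0,"wy":0,"wz":0},
])

```text
t: 3.97
position: [535.9, -230.5, 171.6]
orientation: [[0.901, 0.434, -0.0], [0.434, -0.901, 0.0], [-0.0, -0.0, -1.0]]
contact_force: [-0.3, -0.1, -0.0]
opening: 61.5
gripper_force: 0.0
```

Deep enough and still no contact; closing.

drive_tool([
  {"tx":0,"ty":0,"tz":0,"wx":0,"wy":0,"wz":0},
  {"tx":0,"ty":0,"tz":0,"wx":0,"wy":0,"wz":0},
  {"tx":0,"ty":0,"tz":0,"wx":0,"wy":0,"wz":0},
  {"tx":0,"ty":0,"tz":0,"wx":0,"wy":0,"wz":0},
  {"tx":0,"ty":0,"tz":0,"wx":0,"wy":0,"wz":0},
], hand=0.3)

```text
t: 4.38
position: [536.0, -230.5, 172.3]
orientation: [[0.901, 0.435, 0.001], [0.435, -0.901, -0.0], [0.0, 0.001, -1.0]]
contact_force: [-0.7, 1.1, 6.0]
opening: 56.4
gripper_force: 67.0
```

drive_tool([
  {"tx":0,"ty":0,"tz":-2,"wx":0,"wy":0,"wz":0},
  {"tx":0,"ty":0,"tz":-5,"wx":0,"wy":0,"wz":0},
  {"tx":0,"ty":0,"tz":-8,"wx":0,"wy":0,"wz":0},
  {"tx":0,"ty":0,"tz":-11,"wx":0,"wy":0,"wz":0},
  {"tx":0,"ty":0,"tz":-13,"wx":0,"wy":0,"wz":0},
  {"tx":0,"ty":0,"tz":-13,"wx":0,"wy":0,"wz":0},
])

```text
t: 4.88
position: [536.3, -230.6, 306.0]
orientation: [[0.901, 0.435, 0.006], [0.435, -0.901, -0.004], [0.004, 0.007, -1.0]]
contact_force: [-0.3, 0.1, 0.4]
opening: 56.0
gripper_force: 64.2
```

```bash
python3 - <<'E'
from h import *
im,I=shot("wrist","pics/w5.png");
s=arm.read_state();Z=s["position"][2]-171.6+19
for r in arm.regions_of("cover","wrist"): print(r["confidence"],r["box"],rect(I,r["pixels"],Z))
delta(524.4,198,280,-9.1)
E
```

```text
0.8 [189.9, 164.1, 136.5, 177.4] (array([ 541.6, -227.9]), (87.4, 56.4), 25.8)
t 4.9833 pos [ 535.7 -230.4  301.7] yaw 25.76 open 56.9 F [-0.3  0.4 -1.9] grip 64.2
tilt [ 0.0003 -0.0002] move cm [ 17.59 -39.08   2.16] wz 34.86
```

View pics/w5.png

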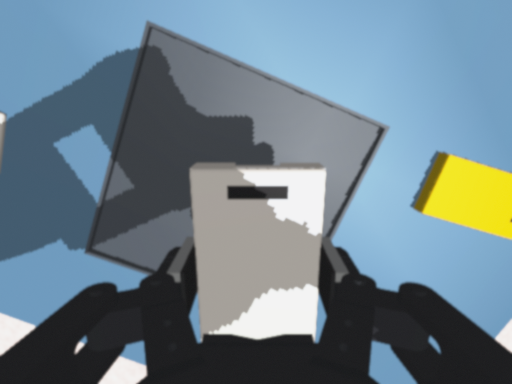

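The cover is held level and centred between the fingers, strip at (257,192) on the far side. Carrying it most of the way, stopping short so the wrist camera can see the nest.

drive_tool([
  {"tx":1,"ty":-2.5,"tz":0,"wx":0,"wy":0,"wz":3},
  {"tx":2.4,"ty":-6,"tz":0,"wx":0,"wy":0,"wz":7},
  {"tx":3.8,"ty":-9.5,"tz":0,"wx":0,"wy":0,"wz":11},
  {"tx":5.2,"ty":-13,"tz":0,"wx":0,"wy":0,"wz":15},
  {"tx":6.6,"ty":-16.5,"tz":0,"wx":0,"wy":0,"wz":19},
  {"tx":8,"ty":-20,"tz":0,"wx":0,"wy":0,"wz":23},
  {"tx":9.4,"ty":-23.5,"tz":0,"wx":0,"wy":0,"wz":27},
  {"tx":10.8,"ty":-27,"tz":0,"wx":0,"wy":0,"wz":31},
  {"tx":11.8,"ty":-29.3,"tz":0,"wx":0,"wy":0,"wz":34},
  {"tx":12.2,"ty":-30.2,"tz":0,"wx":0,"wy":0,"wz":34.9},
])

```text
t: 5.82
position: [513.6, 97.7, 300.0]
orientation: [[0.987, -0.159, -0.004], [-0.159, -0.987, 0.001], [-0.004, -0.0, -1.0]]
contact_force: [-0.1, -0.1, -0.4]
opening: 57.0
gripper_force: 64.2
```

drive_tool([
  {"tx":0,"ty":0,"tz":0,"wx":0,"wy":0,"wz":0},
  {"tx":0,"ty":0,"tz":0,"wx":0,"wy":0,"wz":0},
  {"tx":0,"ty":0,"tz":0,"wx":0,"wy":0,"wz":0},
])

```text
t: 6.07
position: [514.6, 93.7, 300.9]
orientation: [[0.987, -0.159, -0.002], [-0.159, -0.987, -0.0], [-0.002, 0.0, -1.0]]
contact_force: [-0.2, 0.5, 0.2]
opening: 56.4
gripper_force: 64.2
```

```bash
python3 - <<'E'
from h import *
im,I=shot("wrist","pics/w6.png");h=cv2.cvtColor(im,cv2.COLOR_BGR2HSV)
s=arm.read_state();Z=s["position"][2]-172+19;R=np.array(s["orientation"])
m=window((h[...,2]<80),220,180,295,205).astype(np.uint8)
c=max(cv2.findContours(m,0,2)[0],key=cv2.contourArea);r=cv2.minAreaRect(c);print("strip px",r)
print("strip in tool",R.T@(world(I,r[0],Z)[0]-s["position"]))
o=(h[...,1]>180)&(h[...,0]<15)&(h[...,2]>100)
try: print("fixture",rect(I,o,14))
except Exception as e: print(e)
c=(h[...,1]>25)&(h[...,1]<140)&(h[...,0]>15)&(h[...,0]<35)&(h[...,2]>140)
print("nest",rect(I,cv2.morphologyEx(c.astype(np.uint8),cv2.MORPH_CLOSE,np.ones((9,9))),34))
for q in("fixture","nest"):
  for r in arm.regions_of(q,"wrist"): print(q,r["confidence"],r["box"])
delta(524.4,198,270,-9.1)
E
```

```text
strip px ((257.0, 192.0), (12.0, 58.0), 90.0)
strip in tool [ 3.66667280e+01 -1.25136009e-01  1.52957481e+02]
fixture (array([524.8, 197.9]), (166.7, 117.5), -9.2)
nest (array([525.2, 198.7]), (111.7, 76.7), -9.2)
fixture 0.9 [57.0, 97.2, 148.8, 194.9]
fixture 0.55 [0.0, 226.0, 18.1, 129.7]
nest 0.96 [74.5, 135.5, 110.1, 131.7]
t 6.2167 pos [514.7  93.5 301.5] yaw -9.22 open 56.6 F [ 0.9 -0.3  0.3] grip 64.2
tilt [-0.0005 -0.    ] move cm [ -0.71 -10.47   3.15] wz -0.12
```

View pics/w6.png

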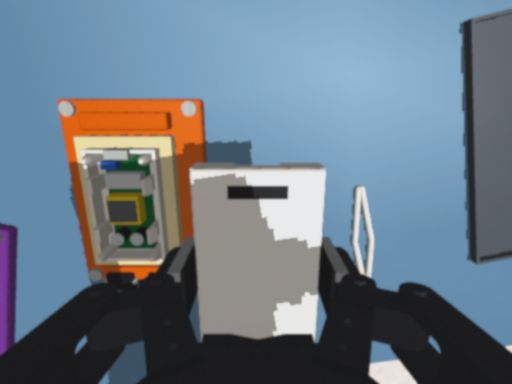

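The nest is clear at (129,200) with ports (blue/metal) at the far side, the same way as the cover's notched end. Seat is about (525, 198.3), yaw -9.2°; the strip puts the cover about 1 mm behind the TCP. Moving above it.

drive_tool([
  {"tx":-0.2,"ty":-3,"tz":0,"wx":0,"wy":0,"wz":0},
  {"tx":-0.4,"ty":-6,"tz":0,"wx":0,"wy":0,"wz":0},
  {"tx":-0.5,"ty":-9,"tz":0,"wx":0,"wy":0,"wz":0},
  {"tx":-0.55,"ty":-10.5,"tz":0,"wx":0,"wy":0,"wz":0},
  {"tx":-0.55,"ty":-10.5,"tz":1.5,"wx":0,"wy":0,"wz":0},
  {"tx":-0.55,"ty":-10.5,"tz":3,"wx":0,"wy":0,"wz":0},
  {"tx":-0.55,"ty":-10.5,"tz":4.5,"wx":0,"wy":0,"wz":0},
  {"tx":-0.55,"ty":-10.5,"tz":5.5,"wx":0,"wy":0,"wz":0},
  {"tx":-0.55,"ty":-10.5,"tz":5.5,"wx":0,"wy":0,"wz":0},
  {"tx":-0.55,"ty":-10.5,"tz":5.5,"wx":0,"wy":0,"wz":0},
])

```text
t: 7.05
position: [526.0, 198.6, 246.8]
orientation: [[0.987, -0.16, -0.001], [-0.16, -0.987, -0.0], [-0.001, 0.0, -1.0]]
contact_force: [-0.4, 0.5, -0.2]
opening: 56.6
gripper_force: 64.3
```

```bash
python3 - <<'E'
from h import *
im,I=shot("wrist","pics/w7.png");h=cv2.cvtColor(im,cv2.COLOR_BGR2HSV)
im2,J=shot("scene","pics/s7.png");u,v=project(J,[525,198,50])[0].astype(int)
c=cv2.resize(im2[v-35:v+30,u-42:u+42],(420,325),interpolation=cv2.INTER_CUBIC)
cv2.imwrite("pics/ws7.png",np.hstack([cv2.resize(im,(380,325)),c]))
delta(526,198.3,226,-9.2)
E
```

```text
t 7.15 pos [526.1 198.8 247.6] yaw -9.17 open 56.7 F [ 0.5  0.1 -0.1] grip 64.3
tilt [0.0014 0.0002] move cm [-0.01  0.05  2.16] wz 0.03
```

View pics/ws7.png

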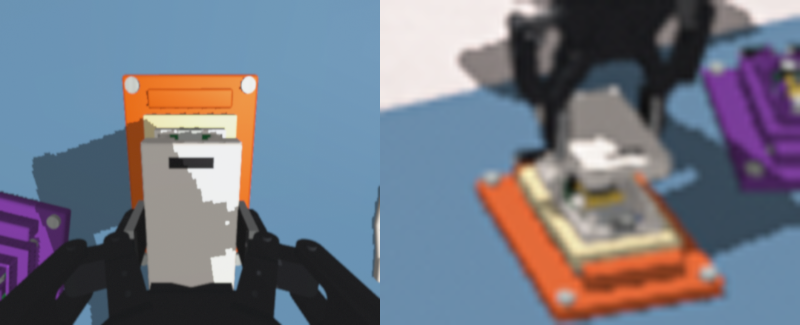

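The cover hangs level above the nest, centred side to side, with the notched end over the ports. Lowering gently.

drive_tool([
  {"tx":0,"ty":0.03,"tz":0.8,"wx":0,"wy":0,"wz":0},
  {"tx":0,"ty":0.03,"tz":1.5,"wx":0,"wy":0,"wz":0},
  {"tx":0,"ty":0.03,"tz":2,"wx":0,"wy":0,"wz":0},
  {"tx":0,"ty":0.03,"tz":2.2,"wx":0,"wy":0,"wz":0},
  {"tx":0,"ty":0.03,"tz":2.3,"wx":0,"wy":0,"wz":0},
  {"tx":0,"ty":0.03,"tz":2.4,"wx":0,"wy":0,"wz":0},
  {"tx":0,"ty":0.03,"tz":2.4,"wx":0,"wy":0,"wz":0},
])

```text
t: 7.73
position: [525.8, 198.8, 222.7]
orientation: [[0.987, -0.159, 0.0], [-0.159, -0.987, -0.0], [0.0, 0.0, -1.0]]
contact_force: [-0.4, -0.2, -0.1]
opening: 56.7
gripper_force: 64.3
```

drive_tool([
  {"tx":0,"ty":0,"tz":0.1,"wx":0,"wy":0,"wz":0},
  {"tx":0,"ty":0,"tz":0.2,"wx":0,"wy":0,"wz":0},
  {"tx":0,"ty":0,"tz":0.3,"wx":0,"wy":0,"wz":0},
  {"tx":0,"ty":0,"tz":0.3,"wx":0,"wy":0,"wz":0},
])

```text
t: 8.07
position: [525.8, 198.9, 219.8]
orientation: [[0.987, -0.159, 0.001], [-0.159, -0.987, 0.0], [0.001, -0.001, -1.0]]
contact_force: [0.5, 1.1, 0.3]
opening: 56.6
gripper_force: 64.3
```

drive_tool([
  {"tx":0,"ty":0,"tz":0.1,"wx":0,"wy":0,"wz":0},
  {"tx":0,"ty":0,"tz":0.2,"wx":0,"wy":0,"wz":0},
  {"tx":0,"ty":0,"tz":0.2,"wx":0,"wy":0,"wz":0},
])

```text
t: 8.32
position: [525.9, 198.9, 218.1]
orientation: [[0.987, -0.159, 0.001], [-0.159, -0.987, 0.001], [0.001, -0.001, -1.0]]
contact_force: [-0.4, 2.9, 4.2]
opening: 56.5
gripper_force: 64.7
```

drive_tool([
  {"tx":0,"ty":0,"tz":0.1,"wx":0,"wy":0,"wz":0},
  {"tx":0,"ty":0,"tz":0.2,"wx":0,"wy":0,"wz":0},
  {"tx":0,"ty":0,"tz":0.2,"wx":0,"wy":0,"wz":0},
])

```text
t: 8.57
position: [526.0, 198.9, 216.4]
orientation: [[0.987, -0.159, 0.002], [-0.159, -0.987, 0.001], [0.002, -0.001, -1.0]]
contact_force: [-0.1, 3.3, 8.7]
opening: 56.4
gripper_force: 65.1
```

Hook force is building at about 9 N. Nudging 0.5 mm in +y to relieve the side force, then continuing.

drive_tool([
  {"tx":0,"ty":-0.05,"tz":0.1,"wx":0,"wy":0,"wz":0},
  {"tx":0,"ty":-0.05,"tz":0.2,"wx":0,"wy":0,"wz":0},
  {"tx":0,"ty":-0.05,"tz":0.2,"wx":0,"wy":0,"wz":0},
])

```text
t: 8.82
position: [526.1, 199.3, 214.8]
orientation: [[0.987, -0.159, 0.002], [-0.159, -0.987, 0.0], [0.002, -0.001, -1.0]]
contact_force: [-1.1, 0.6, 12.2]
opening: 56.7
gripper_force: 65.5
```

drive_tool([
  {"tx":0,"ty":0,"tz":0.1,"wx":0,"wy":0,"wz":0},
  {"tx":0,"ty":0,"tz":0.2,"wx":0,"wy":0,"wz":0},
  {"tx":0,"ty":0,"tz":0.2,"wx":0,"wy":0,"wz":0},
])

```text
t: 9.07
position: [526.1, 199.1, 212.1]
orientation: [[0.987, -0.159, 0.001], [-0.159, -0.987, -0.0], [0.001, -0.0, -1.0]]
contact_force: [0.8, -0.3, 6.5]
opening: 56.6
gripper_force: 64.9
```

The force dropped from 12 to 6.5 N, so the hooks clicked. Pressing on to hold it firmly.

drive_tool([
  {"tx":0,"ty":0,"tz":0.1,"wx":0,"wy":0,"wz":0},
  {"tx":0,"ty":0,"tz":0.2,"wx":0,"wy":0,"wz":0},
  {"tx":0,"ty":0,"tz":0.25,"wx":0,"wy":0,"wz":0},
  {"tx":0,"ty":0,"tz":0.25,"wx":0,"wy":0,"wz":0},
  {"tx":0,"ty":0,"tz":0.25,"wx":0,"wy":0,"wz":0},
  {"tx":0,"ty":0,"tz":0.25,"wx":0,"wy":0,"wz":0},
])

```text
t: 9.57
position: [526.0, 199.2, 210.2]
orientation: [[0.987, -0.159, 0.001], [-0.159, -0.987, -0.0], [0.001, -0.0, -1.0]]
contact_force: [-1.2, -0.4, 11.6]
opening: 56.6
gripper_force: 65.5
```

```bash
python3 - <<'E'
from h import *
im,I=shot("wrist","pics/w8.png")
im2,J=shot("scene","pics/s8.png");u,v=project(J,[525,198,50])[0].astype(int)
c=cv2.resize(im2[v-35:v+30,u-42:u+42],(420,325),interpolation=cv2.INTER_CUBIC)
cv2.imwrite("pics/ws8.png",np.hstack([cv2.resize(im,(380,325)),c]))
delta(526,198.3,210,-9.2)
E
```

```text
t 9.6667 pos [526.  199.2 210.2] yaw -9.14 open 56.6 F [-0.7  0.3 11.3] grip 65.5
tilt [ 0.0015 -0.0001] move cm [0.01 0.09 0.02] wz 0.06
```

View pics/ws8.png

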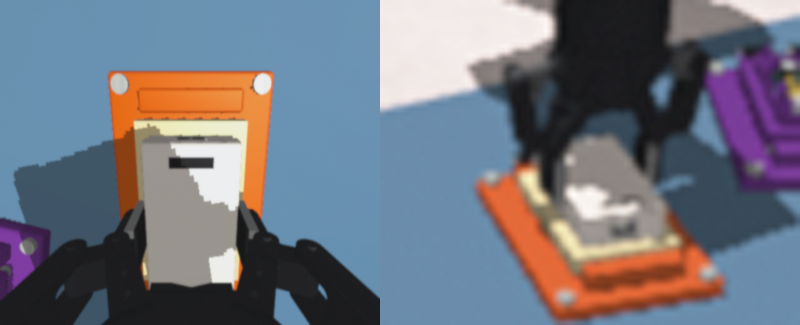

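The cover sits in the nest, with the port visible in its notch at (625,228) of the right panel. The force rises at the nest's own 3 N/mm and the height matches home to 0.5 mm. Pressing a bit firmer to make sure all hooks are seated.

drive_tool([
  {"tx":0,"ty":0,"tz":0.1,"wx":0,"wy":0,"wz":0},
  {"tx":0,"ty":0,"tz":0.18,"wx":0,"wy":0,"wz":0},
  {"tx":0,"ty":0,"tz":0.18,"wx":0,"wy":0,"wz":0},
  {"tx":0,"ty":0,"tz":0.18,"wx":0,"wy":0,"wz":0},
  {"tx":0,"ty":0,"tz":0.18,"wx":0,"wy":0,"wz":0},
])

```text
t: 10.08
position: [526.0, 199.2, 208.8]
orientation: [[0.987, -0.159, 0.002], [-0.159, -0.987, -0.0], [0.002, -0.0, -1.0]]
contact_force: [-2.9, -0.3, 15.1]
opening: 56.2
gripper_force: 66.0
```

```bash
python3 -c "
from bench import arm
print(arm.hand_in())"
```

```text
the job is handed in; nothing more can be done
None
```

The cover is snapped onto the shell, notched end over the ports, and the gripper is still holding it down with about 15 N; the job is handed in, but no verdict was returned.

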